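Hang the long T-handle key back between its neighbours

TASK

Two T-handle keys stand in the wooden bench block. Take the long one, which stands taller, and hang it upright by its handle on the empty middle pair of hooks of the bench rack, its handle lying level across both hooks in line with its neighbours. Do not knock the keys that hang on either side out of place.

Things in the scene. Friction and masses are not known exactly. Their poses are not given: they have to be found in the camera images.
- long_key: Long T-key, 120 g: black bar handle 74 (y) x 18 (x) x 24 mm tall (z), steel shank 10 mm thick, 100 mm down (collar 16 mm wide, 9 mm long). Origin: middle of the bar's flat underside. Stands in an 11 mm hole 35 mm deep of a fixed 60x150x45 mm wooden block (underside 110 mm above the bench); the other hole, 80 mm to its left or right, holds a short key (bar 50 mm, top at 94 mm).
- empty_hooks (a point): Place for the underside of the long key's bar, midway between the middle hooks, level with their tops (z 125 mm). x into the rack, y left along the rail, z up. Hooks: 6 mm prongs at y -22 and +22 mm from the rail (face x +27 mm, top 2 mm below the prongs' tops) to x -22 mm, ending in tips 14 mm higher at x -32 mm. The bar lies across both, shank down between. Nothing of the rack is higher.
- left_key: T-key hanging loose 92 mm left (+y) of the empty place: black bar handle 74 mm (its y) x 18 (x) x 24 mm tall, steel shank 12 mm thick reaching 90 mm down. Origin: middle of the bar's underside. Stays. An overhead shelf (z 0.55 to 0.64 m) begins 0.60 m from the base axis, nearest ahead to the right.
- right_key: T-key hanging loose 92 mm right (-y) of the empty place: black bar handle 74 mm (its y) x 18 (x) x 24 mm tall, steel shank 8 mm thick reaching 75 mm down. Origin: middle of the bar's underside. Stays. Beyond, right of the bench (x 0.26 y -0.22 to x 0.64 y -0.44 m), a fixed lamp's post and arm rise to z 0.53 m: keep clear when swinging in from the right.
Not all that is in view belongs to the job. What is shaped like the long_key but blue is not meant. What is shaped like the left_key but blue is not meant.

How it is judged:
By the outcome, as a careful person would: the job done as asked, in the order asked, and still so for the second after the job is handed in, with the robot touching nothing.
It also fails if it takes over 45 s, if anything falls off the work surface, if the arm or the gripper's body presses on something with over 40 N, if the wrist force passes 120 N, or if a joint passes its speed limit or range.

ROBOT

A 6-joint arm with a two-finger parallel gripper is mounted at the origin on a cart in front of the work surface, level with it; the furniture and walls round the work are solid. World frame = base frame: x ahead of the robot, y to its left, z up, the work surface at z = 0. Lengths are in mm, angles in degrees, forces in N, time in s.
With the tool pointing down it reaches from about 300 to 850 mm from the base axis. Payload 4.2 kg.
Tool frame: the origin (TCP) lies on the centre line of the jaws, within the pads' length; the fingertips stand 11 mm ahead of it and the grasp point (between the pads) lies 8 mm behind it; z points along the fingers, y is the line along which they close (so a half turn about z gives the same grasp; the last joint's range is limited). The gripper opens to 91 mm and grips with 3 to 60 N. Pads are 32 mm wide; open, the fingers measure 118 mm over their backs; the gripper's body (76 mm by 178 mm) begins 60 mm behind the grasp point.
Start: joints at [-64.802, 18.312, 89.639, -0, 72.044, -1.146], TCP at [255.172, -515.295, 224.976] pointing down, gripper open.
Joint ranges: [-177.97, 177.97], [-48.28, 115.42], [12.27, 149.76], [-77.06, 257.06], [2.81, 150.46], [-146.56, 146.56]. Speed limits (degrees/s): [147.25, 147.25, 180, 180, 180, 180].

INTERFACE

Orientations are given as [roll, pitch, yaw] about the fixed x, y, z axes, in that order (R = Rz(yaw) Ry(pitch) Rx(roll)).
In Python, from workcell import env, grab_frame, camera_model, models gives the robot as it stands.
- The arm moves only by the shell command python3 -m crank 'ROWS' [FORCE]. ROWS is text: rows parted by semicolons, each of 7 numbers parted by spaces: the closure, from -1 (fully open) to 1 (shut), so that 0 is half open, then the shift along the tool's x, y, z in mm, then the turn, a rotation vector about the tool's x, y, z in degrees. A call has 1 to 10 rows; each row shifts and turns the commanded pose from where the row before left it, along the tool's axes as they then stand; what a row does not reach is not made up. A row lasts 1/8 s, in which the tool goes at most 62.5 mm and 10.7 degrees, less where a joint would pass 70% of its speed; a pose out of reach is approached as far as the arm can. A call is refused whole if a number of a shift passes 62.5 or a number of a turn 10.7, either way. A call with a gripper value outside its range is refused whole. The fingers move at their own pace and stop on an object; FORCE is the grip in N (left out, the last holds). Time passes only in rows, so rows that do not move let the fingers close. It gives the time, the measured TCP pose, the force, the opening and the grip force at its end, in the units of the state.
- env.state(): the state, without advancing time (a new reading comes with each control period).
- grab_frame(name): name is "scene" or "top"; returns the picture (400x640x3 uint8, blue, green, red); there is no depth.
- camera_model(name): a dict with "K" (3x3 intrinsics, pixels), "R" (3x3) and "t" (3): a world point X has camera coordinates R X + t. Camera axes: x right, y down, z forward; pixel columns grow to the right and rows downward; lengths in mm; the calibration is good to about 2 mm. A picture is of the moment at which its call begins. camera_model takes no time and is no camera call.
- env.job_done(): hands the job in; it is judged then, once.
Trained networks look in the newest picture that a camera, given by its name, has taken for a name from the list of things; names that differ only in an ending like _2 or _b are one class to them, and where a whole thing is asked for, a point or a joint stands for the part that bears it (a point fixed in the world has none). Each returns a list of dicts, best first, with "p" (0 to 1); they miss things now and then, are a little off and sometimes report something else, mostly with a low value. They report only what shows in the picture. A call takes as long as a camera call. They do not tell look-alikes from the thing itself.
- models.search_frame(name, camera): "point" ([x, y, z] in mm, in world coordinates, good to about 4 mm: the middle of the surface that is visible of it).
The state is a dict: "time_s": time; "qpos": joint angles; "qvel": joint speeds; "effort": joint torques, N m; "ee_pos": TCP position; "ee_rot": TCP orientation; "force": force on the tool from outside, world axes, zero at the start; "torque": the same for the moment, N m; "gripper_width": finger opening in mm; "gripper_force": force on a finger pad.
Only numpy, scipy, OpenCV 4.12 (cv2) and the standard library are available. Lean on these libraries where they do the work, as an engineer would, in place of code of your own. Each camera call takes 0.05 s, during which the arm holds its last target. There are 200 camera calls.

## Working session

There is one attempt and no reset: what is moved stays moved. The work goes in short steps, Python scripts to look and compute and a shell command to move; the robot and the scene stay as the last step left them, time stands still between calls to the robot, and variables do not carry over. Pictures are saved under pics/ and viewed, at most 10 in all, crops included, and the job is handed in when it is done.

```bash
mkdir -p pics
python3 - <<'E'
from workcell import env, grab_frame, camera_model, models
import cv2,numpy as np
for c in("scene","top"):
    cv2.imwrite(f"pics/{c}0.png",grab_frame(c))
    m=camera_model(c);print(c,np.round(m["K"],1).tolist(),np.round(-np.array(m["R"]).T@m["t"]),np.round(m["R"],2).tolist())
    for n in("long_key","left_key","right_key","empty_hooks"):
        print(n,[(np.round(d["point"]).tolist(),round(d["p"],2)) for d in models.search_frame(n,c)])
print(env.state())
E
```

```text
scene [[383.8, 0.0, 318.3], [0.0, 383.8, 201.0], [0.0, 0.0, 1.0]] [-118.  528.  499.] [[-0.63, -0.78, 0.03], [-0.32, 0.23, -0.92], [0.71, -0.58, -0.4]]
long_key [([454.0, 57.0, 124.0], 0.88), ([592.0, 8.0, 139.0], 0.26)]
left_key [([565.0, 189.0, 142.0], 0.96)]
right_key [([587.0, 8.0, 142.0], 0.6)]
empty_hooks [([613.0, 77.0, 105.0], 0.57)]
top [[374.7, 0.0, 324.6], [0.0, 374.7, 201.2], [0.0, 0.0, 1.0]] [395.  37. 989.] [[0.01, -1.0, -0.01], [-0.99, -0.01, -0.1], [0.1, 0.01, -0.99]]
long_key [([327.0, -100.0, 120.0], 0.65)]
left_key [([341.0, 45.0, 114.0], 0.56), ([566.0, 185.0, 146.0], 0.54)]
right_key [([598.0, 11.0, 151.0], 0.76)]
empty_hooks [([596.0, 95.0, 11.0], 0.7)]
{'time_s': 0.5, 'qpos': array([-6.48025575e+01,  1.83130302e+01,  8.96439545e+01, -1.74298064e-03,
        7.20434905e+01, -1.14733511e+00]), 'qvel': array([-0.02424321,  0.01806278, -0.07502597,  0.02204238,  0.08493566,
       -0.0211279 ]), 'effort': array([ 4.91158626e-04, -4.11994386e+01, -2.32040209e+01,  7.28078512e-02,
        3.85292445e-02, -2.68185431e-05]), 'ee_pos': array([ 255.13910518, -515.27123081,  224.93095335]), 'ee_rot': array([-1.79999492e+02,  1.64822957e-03,  2.63453150e+01]), 'force': array([-0.70865019,  0.34064835,  0.62504085]), 'torque': array([ 0.00067831,  0.02161176, -0.06233555]), 'gripper_force': 0.0, 'gripper_width': 91.11377155808077}
```

View pics/scene0.png

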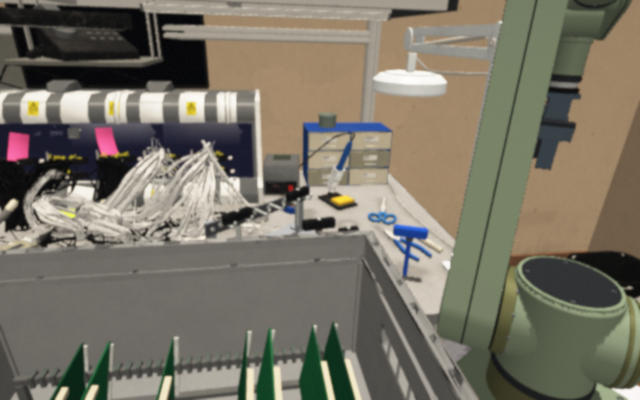

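View pics/top0.png

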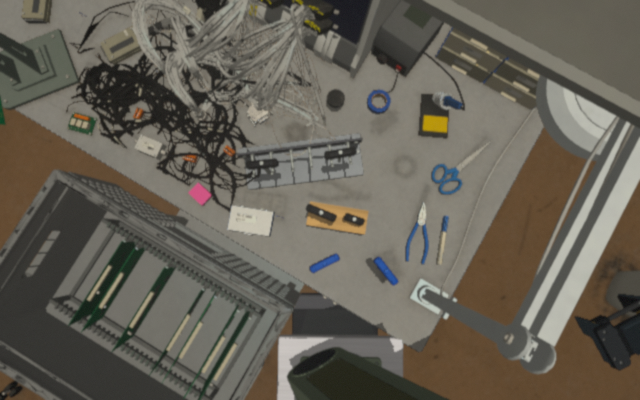

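The top view shows the rack at about (305,160), with hung keys at (260,162) and (342,155). The block is at (337,217), with key bars at (321,213) and (354,219). The blue look-alikes are at (325,263) and (383,271). Next I'll zoom in.

Run:
```python
import cv2,numpy as np
a=cv2.imread("pics/top0.png")[125:240,235:375];b=cv2.imread("pics/scene0.png")[170:245,195:355]
a=cv2.resize(a,None,fx=5,fy=5,interpolation=2);b=cv2.resize(b,None,fx=5,fy=5,interpolation=2)
cv2.imwrite("pics/topc.png",a);cv2.imwrite("pics/scenec.png",b)
```

```text
(no output)
```

View pics/topc.png

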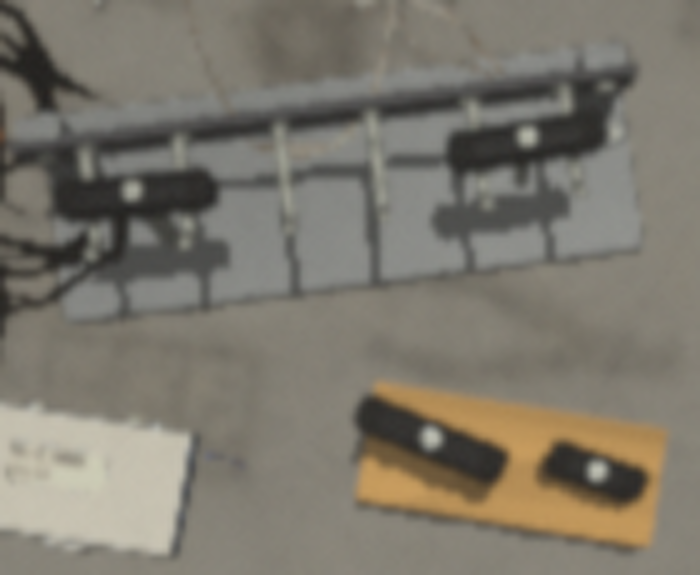

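View pics/scenec.png

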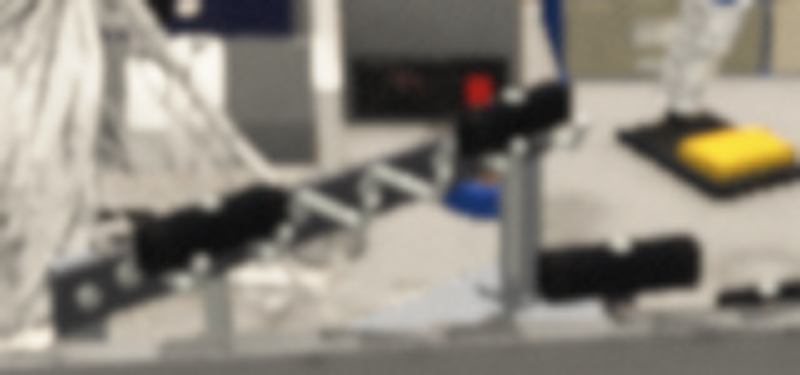

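```bash
cat > h.py <<'E'
from workcell import env, grab_frame, camera_model, models
import cv2,numpy as np
def bp(c,u,v,z):
    m=camera_model(c);R=np.array(m["R"]);t=np.array(m["t"]).ravel();C=-R.T@t
    d=R.T@np.linalg.inv(m["K"])@[u,v,1];return C+d*(z-C[2])/d[2]
def pj(c,X):
    m=camera_model(c);p=np.array(m["K"])@(np.array(m["R"])@X+np.array(m["t"]).ravel());return p[:2]/p[2]
E
python3 - <<'E'
from h import *
f=lambda x,y,z:bp("top",235+x/5,125+y/5,z)
for n,x,y,z in [("long",431,437,134),("longL",362,411,132),("longR",503,469,132),("short",597,470,94),("left",131,190,149),("right",527,136,149),("leftL",57,195,147),("leftR",214,187,147),("rightL",450,147,147),("rightR",603,127,147),("hLtip",291,230,139),("hRtip",382,208,139),("hLroot",280,124,125),("hRroot",372,112,125)]:
    print(n,np.round(f(x,y,z),1), )
P=f(431,437,134);print(pj("scene",P),"expect",(195+622/5,170+243/5))
for q in [("left",f(131,190,149),(209,200)),("right",f(527,136,149),(513,95))]: print(q[0],pj("scene",q[1]),195+q[2][0]/5,170+q[2][1]/5)
E
```

```text
long [457.8  50.9 134. ]
longL [469.6  82.8 132. ]
longR [443.5  17.9 132. ]
short [445.5 -27.9  94. ]
left [568.6 188.5 149. ]
right [594.8   8.  149. ]
leftL [566.4 222.7 147. ]
leftR [570.6 150.9 147. ]
rightL [589.9  43.2 147. ]
rightR [599.7 -26.8 147. ]
hLtip [552.4 116.1 139. ]
hRtip [563.   74.4 139. ]
hLroot [605.5 123.4 125. ]
hRroot [611.6  80.2 125. ]
[318.61405673 219.00473986] expect (319.4, 218.6)
left [236.50464175 210.5701037 ] 236.8 210.0
right [297.51670211 189.23390879] 297.6 189.0
```

```bash
python3 - <<'E'
from h import *
import math
big=[]
for c,(x0,y0,w,h,s) in {"top":(238,135,110,52,7),"scene":(215,178,110,50,7)}.items():
    im=cv2.imread(f"pics/{c}0.png")
    im=cv2.resize(im[y0:y0+h,x0:x0+w],None,fx=s,fy=s,interpolation=2)
    for ox,col in((582,(0,0,255)),(588,(0,255,0))):
        a=math.radians(7.8);ex=np.array([math.cos(a),math.sin(a),0]);ey=np.array([-ex[1],ex[0],0])
        O=np.array([ox,98.7,125.])
        pr=lambda x,y,z:tuple(((pj(c,O+x*ex+y*ey+[0,0,z])-[x0,y0]+.5)*s).astype(int).tolist())
        for y in(-114,-70,-22,22,70,114):
            cv2.line(im,pr(27,y,0),pr(-22,y,0),col,1);cv2.line(im,pr(-22,y,0),pr(-32,y,14),col,1)
        cv2.line(im,pr(27,-120,-2),pr(27,120,-2),col,1)
    big.append(im)
cv2.imwrite("pics/ov.png",np.vstack([b[:,:770] for b in big])[:720])
cv2.imwrite("pics/ov.png",cv2.resize(np.vstack(big),None,fx=.82,fy=.82))
E
python3 -m crank '-1 0 0 -60 0 0 0; -1 0 0 -60 0 0 0; -1 0 0 -60 0 0 0; -1 0 0 -60 0 0 0; -1 0 -40 -45 0 0 0; -1 0 -40 -45 0 0 0; -1 0 -40 -45 0 0 0; -1 0 -30 -30 0 0 0'
```

```text
time_s: 1.5
ee_pos: [187.7, -378.9, 632.7]
ee_rot: [179.8, 0.0, 26.3]
force: [-0.0, 0.6, -0.6]
gripper_width: 91.6
gripper_force: 0.0
```

View pics/ov.png

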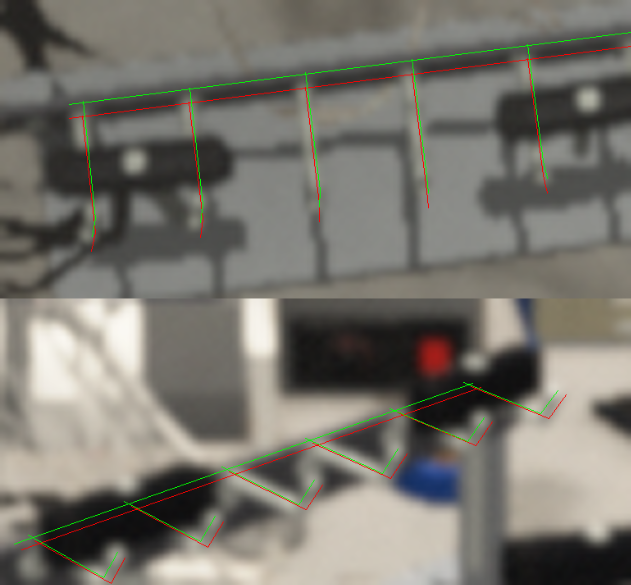

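The overlay shows the 588 (green) model on the rail edge and hook tips in the top view. In the scene view the real tips lie about 1 px further out. So the hooks' place is about (588.5, 99), yaw about 7.8°. Now I swing over the lamp.

```bash
python3 -m crank '-1 60 -4 0 0 0 -8; -1 60 -4 0 0 0 -8; -1 60 -4 0 0 0 -8; -1 60 -4 0 0 0 -8; -1 60 -4 0 0 0 -8; -1 60 -4 0 0 0 -8; -1 60 -4 0 0 0 -8; -1 60 -4 0 0 0 -8; -1 0 0 0 0 0 0'
```

```text
time_s: 2.62
ee_pos: [429.6, 10.7, 629.9]
ee_rot: [-180.0, -0.0, 90.8]
force: [0.7, -0.5, -0.7]
gripper_width: 91.1
gripper_force: 0.0
```

```bash
python3 -m crank '-1 40 28 0 0 0 0; -1 0 0 60 0 0 7.6; -1 0 0 60 0 0 7.6; -1 0 0 60 0 0 7.5; -1 0 0 60 0 0 0; -1 0 0 60 0 0 0; -1 0 0 60 0 0 0; -1 0 0 60 0 0 0; -1 0 0 30 0 0 0; -1 0 0 0 0 0 0'
python3 - <<'E'
from h import *
for c in("top","scene"):cv2.imwrite(f"pics/{c}1.png",grab_frame(c))
a=cv2.imread("pics/top1.png")[130:245,240:380];b=cv2.imread("pics/scene1.png")[140:255,250:390]
cv2.imwrite("pics/c1.png",cv2.resize(np.hstack([a,b]),None,fx=2.8,fy=2.8,interpolation=2))
E
```

```text
time_s: 3.88
ee_pos: [455.9, 46.1, 178.2]
ee_rot: [-179.7, 0.2, 67.5]
force: [0.4, -0.1, -0.1]
gripper_width: 91.1
gripper_force: 0.0
```

View pics/c1.png

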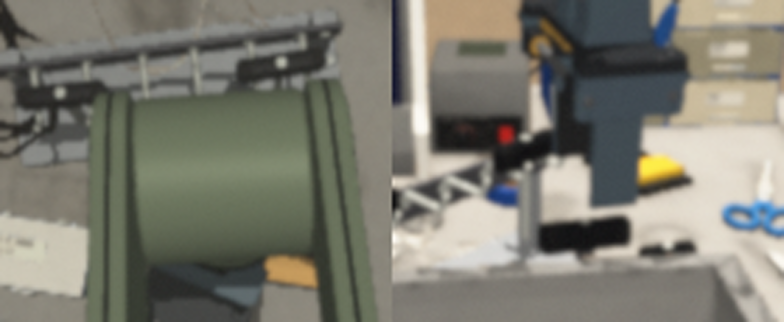

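The gripper is directly above the long key. The finger stands above the bar at about (585,235) in the crop, with the short key to its right.

```bash
python3 -m crank '-1 5 0 0 0 0 -0.5; -1 0 0 30 0 0 0; -1 0 0 25 0 0 0; -1 0 0 0 0 0 0; 1 0 0 0 0 0 0; 1 0 0 0 0 0 0; 1 0 0 0 0 0 0; 1 0 0 0 0 0 0' 30; python3 -m crank '1 0 0 0 0 0 0; 1 0 0 0 0 0 0; 1 0 0 0 0 0 0' 30
```

```text
time_s: 4.97
ee_pos: [459.5, 52.0, 125.3]
ee_rot: [180.0, -0.0, 68.1]
force: [0.0, -0.4, 0.0]
gripper_width: 53.9
gripper_force: 0.0
time_s: 5.35
ee_pos: [459.2, 52.0, 124.9]
ee_rot: [-180.0, 0.0, 68.1]
force: [0.5, -0.8, 1.0]
gripper_width: 24.3
gripper_force: 0.0
```

```bash
python3 -m crank '1 0 0 1.5 0 0 0; 1 0 0 0 0 0 0; 1 0 0 0 0 0 0; 1 0 0 0 0 0 0' 30
```

```text
time_s: 5.85
ee_pos: [459.7, 51.9, 124.1]
ee_rot: [179.9, -0.0, 68.1]
force: [-1.4, 0.2, 5.3]
gripper_width: 17.8
gripper_force: 30.0
```

```bash
python3 -m crank '1 0 0 -10 0 0 0; 1 0 0 -15 0 0 0; 1 0 0 -15 0 0 0; 1 0 0 -15 0 0 0; 1 0 0 -5 0 0 0; 1 0 0 0 0 0 0' 40
python3 - <<'E'
from h import *
for c in("scene",):cv2.imwrite(f"pics/{c}2.png",grab_frame(c))
b=cv2.imread("pics/scene2.png")[120:255,250:390]
cv2.imwrite("pics/c2.png",cv2.resize(b,None,fx=4,fy=4,interpolation=2))
E
```

```text
time_s: 6.6
ee_pos: [459.2, 52.0, 183.5]
ee_rot: [180.0, -0.0, 68.1]
force: [0.5, 0.3, -1.4]
gripper_width: 17.8
gripper_force: 40.0
```

View pics/c2.png

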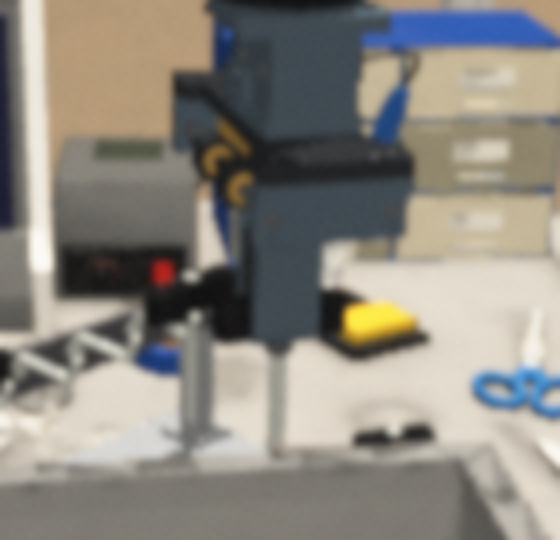

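The key is held with its shank hanging vertically at (275,400) in the crop, clear of the block. The short key is still in place.

```bash
python3 -m crank '1 15 12 0 0 0 0; 1 15 12 0 0 0 0; 1 15 12 0 0 0 0; 1 15 11 0 0 0 0; 1 0 0 0 0 0 -7.5; 1 0 0 0 0 0 -7.5; 1 0 0 0 0 0 -7.5; 1 0 0 0 0 0 -7.2; 1 0 0 0 0 0 0; 1 0 0 0 0 0 0'
```

```text
time_s: 7.9
ee_pos: [525.6, 90.5, 183.2]
ee_rot: [-180.0, 0.0, 97.8]
force: [1.1, -0.2, -0.8]
gripper_width: 17.7
gripper_force: 40.0
```

```bash
python3 -m crank '1 1 15 0 0 0 0; 1 0 15 0 0 0 0; 1 0 15 0 0 0 0; 1 0 15 0 0 0 0; 1 0 0 12 0 0 0; 1 0 0 12 0 0 0; 1 0 0 0 0 0 0; 1 0 0 0 0 0 0'
python3 - <<'E'
from h import *
import math
c="scene";im=grab_frame(c);x0,y0,w,h,s=200,130,140,105,5
T=env.state()["ee_pos"];print(T,T[2]-14)
im=cv2.resize(im[y0:y0+h,x0:x0+w],None,fx=s,fy=s,interpolation=2)
a=math.radians(7.8);ex=np.array([math.cos(a),math.sin(a),0]);ey=np.array([-ex[1],ex[0],0])
def pr(O,x,y,z):return tuple(((pj(c,O+x*ex+y*ey+[0,0,z])-[x0,y0]+.5)*s).astype(int).tolist())
O=np.array([588.5,99.2,125.])
for y in(-22,22):cv2.line(im,pr(O,27,y,0),pr(O,-22,y,0),(0,255,0),1)
K=np.array([T[0],T[1],T[2]-14])
for p,q in[((-9,-37,0),(-9,37,0)),((-9,-37,24),(-9,37,24)),((0,0,0),(0,0,-100))]:cv2.line(im,pr(K,*p),pr(K,*q),(0,0,255),1)
cv2.imwrite("pics/c3.png",im)
E
```

```text
time_s: 8.9
ee_pos: [584.3, 99.3, 159.5]
ee_rot: [-180.0, 0.0, 97.8]
force: [0.1, 0.4, -1.6]
gripper_width: 17.9
gripper_force: 40.0
[584.50950791  99.37144837 159.7987726 ] 145.79877260174987
```

View pics/c3.png

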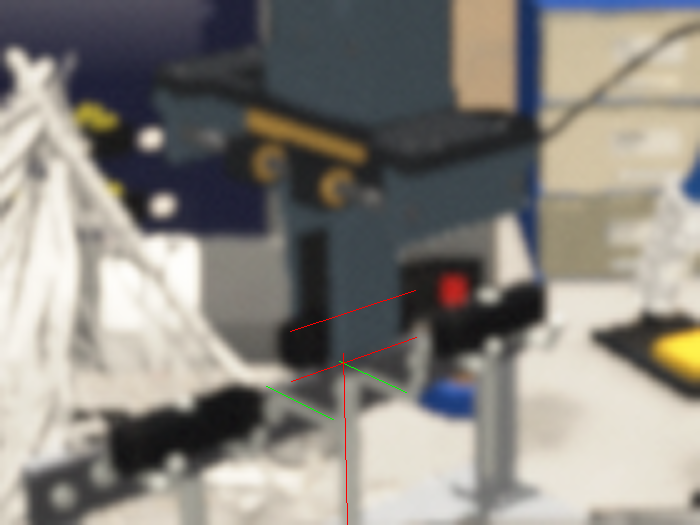

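The bar is level above the prongs, its shank at (348,440) between the two hooks. The neighbours are undisturbed. Lowering now.

```bash
python3 -m crank '1 0 0 8 0 0 0; 1 0 0 7 0 0 0; 1 0 0 3 0 0 0; 1 0 0 1 0 0 0; 1 0 0 0 0 0 0; 1 0 0 0 0 0 0'; python3 -m crank '1 0 0 1 0 0 0; 1 0 0 0 0 0 0'
```

```text
time_s: 9.7
ee_pos: [584.7, 99.4, 140.7]
ee_rot: [180.0, 0.0, 97.8]
force: [0.5, 0.6, -1.6]
gripper_width: 17.9
gripper_force: 40.0
time_s: 9.95
ee_pos: [584.5, 99.3, 139.4]
ee_rot: [-180.0, 0.0, 97.8]
force: [0.3, -1.1, -0.1]
gripper_width: 17.5
gripper_force: 40.0
```

```bash
python3 -m crank '1 0 0 1 0 0 0; 1 0 0 0 0 0 0'; python3 -m crank '1 0 0 1 0 0 0; 1 0 0 0 0 0 0'
```

```text
time_s: 10.2
ee_pos: [584.6, 99.4, 139.1]
ee_rot: [180.0, 0.0, 97.8]
force: [-1.9, -0.3, 4.5]
gripper_width: 18.1
gripper_force: 40.0
time_s: 10.45
ee_pos: [584.6, 99.4, 139.0]
ee_rot: [179.9, 0.0, 97.8]
force: [-2.5, -0.4, 9.1]
gripper_width: 17.7
gripper_force: 40.0
```

Contact is at the expected height. I'll release gently.

```bash
python3 -m crank '1 0 0 -1 0 0 0; 0.5 0 0 0 0 0 0; 0.4 0 0 0 0 0 0; 0.2 0 0 0 0 0 0; 0.1 0 0 0 0 0 0; 0.1 0 0 0 0 0 0; 0.1 0 0 0 0 0 0' 5
python3 - <<'E'
from h import *
for c in("scene","top"):
    im=grab_frame(c)
    cv2.imwrite(f"pics/{c}4.png",im)
E
```

```text
time_s: 11.32
ee_pos: [584.5, 99.4, 138.4]
ee_rot: [180.0, 0.0, 97.8]
force: [0.0, -0.1, 1.0]
gripper_width: 40.9
gripper_force: 0.0
```

```bash
python3 -m crank '0.1 0 0 -5 0 0 0; 0.1 0 0 -10 0 0 0; 0.1 0 0 -20 0 0 0; 0.1 0 0 -40 0 0 0; 0.1 0 -20 -50 0 0 0; 0.1 0 -50 -30 0 0 0; 0.1 0 -50 -30 0 0 0; 0.1 0 -50 0 0 0 0; 0.1 0 -50 0 0 0 0; 0.1 0 0 0 0 0 0'
python3 - <<'E'
from h import *
for c in("scene","top"):
    im=grab_frame(c)
    cv2.imwrite(f"pics/{c}5.png",im)
a=cv2.imread("pics/top5.png")[125:240,235:375];b=cv2.imread("pics/scene5.png")[160:255,205:345]
cv2.imwrite("pics/c5.png",cv2.resize(np.vstack([a,b]),None,fx=2.8,fy=2.8,interpolation=2))
E
```

```text
time_s: 12.68
ee_pos: [363.9, 69.0, 324.8]
ee_rot: [179.9, 0.0, 97.9]
force: [0.6, 1.1, 0.0]
gripper_width: 41.1
gripper_force: 0.0
```

View pics/c5.png

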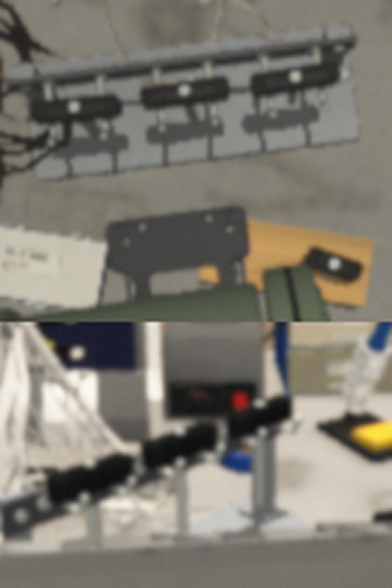

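The long key hangs level across the middle hooks. The three bar dots, at (74,107), (184,91) and (294,77), lie on one line, and the neighbours haven't moved.

```bash
python3 -c "from workcell import env; print(env.job_done())"
```

```text
the job is handed in; nothing more can be done
None
```

The long T-key now hangs level on the middle pair of hooks, in line with its neighbours, which did not move; the job was handed in at about 13 s on the robot's clock.

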